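# Seat a wax block in the guarded press

## Task

Push the tray of the bench press fully home. Then reach down with the fingertips through the window in the guard, without touching the guard, press the lever fully down, and finish while still holding it down. Only push and press: lift nothing, and leave the other things on the worktop where they are.

Things in the scene. Friction and masses are not known exactly. Their poses are not given: they have to be found in the camera images.
- press: The press: a small fixed bench press that squeezes a wax block onto its cassette. Grey base plate 160 mm (x) by 130 mm (y), with a white guard over it. Origin: centre of its underside, on the worktop. Its x axis points to its rear (away from the robot at yaw 0), y to the left, z up. It does not move.
- guard: The guard over the press (same origin and axes as the press): white frame 152 mm (x) by 124 mm (y), its roof 4 mm thick with the upper side 78 mm above the worktop; clear panels at the front and left, a clear panel on the right above 50 mm height, a white panel at the rear. The roof has one rectangular opening, the window; the robot must not touch any of the guard.
- window (a point): Centre of the window in the guard's roof (press x = +20 mm, y = 0), at the height of the top of its rubber edge (80 mm above the worktop). The clear opening is 59 mm along the press's x and 69 mm along its y; enter it from above with the fingers shut. Fixed to the guard.
- lever_pad (a point): Centre of the upper face of the lever's steel pad (30 mm along x, 38 mm along y, black ribs), the end of the lever straight under the window: 60 mm above the worktop with the lever up, 46 mm when it is fully down. Moves with the lever.
- press_lever (a joint): Angle of the lever, rad: 0 up, 0.17 fully down at its stop. The hinge lies along the press's y axis, 80 mm in front of the pad centre, so the pad goes down 14 mm. A spring returns it: about 3.5 N on the pad at the start, about 8 N fully down. Pressing it lowers the ram onto the block.
- tray_push_face (a point): Centre of the outer face of the tray's upright push plate, on the right side of the press (face towards the press's -y). The plate is 88 mm wide (along the press's x), 6 mm thick, from 13 to 47 mm above the worktop; this point is 33 mm above the worktop and 30 mm in front of the press's origin (press x = -30 mm). With the tray home it lies at press y = -121 mm, 59 mm outside the guard. Moves with the tray.
- press_tray (a joint): Position of the tray, m: 0 fully out, 0.050 fully home at its stop. It slides along the press's +y (to the left) and carries a cassette with a wax block fixed on it to its place under the ram. About 2 N of friction; it stays where it is left.
- cassette: a loose embedding cassette with a wax block, 41 x 28 x 13 mm, on the worktop right of the press, behind the tray. Origin: centre of its underside. A bystander: leave alone.
- mould: a steel embedding base mould, 38 x 53 x 9 mm, on the worktop left of the press. Origin: centre of its underside. A bystander: leave alone.
- forceps: straight steel forceps, 127 mm long, on the worktop behind the press. Origin: centre of its underside. A bystander: leave alone.
- petri: a petri dish, 61 mm across, 15 mm high, on the right of the press, near the front edge of the worktop. Origin: centre of its underside. A bystander: leave alone.
- bottle: a brown bottle with a black cap, 60 mm across, 118 mm high, on the right of the worktop. Origin: centre of its underside. A bystander: leave alone.
- dropper: a small dropper bottle, 33 mm across, 96 mm high, on the right of the worktop. Origin: centre of its underside. A bystander: leave alone.
- glass_beaker: a glass beaker, 56 mm across, 68 mm high, on the right of the worktop. Origin: centre of its underside. A bystander: leave alone.

How it is judged:
On the way, in this order (a step that is already met when the one before it is completed fails the run):
1. the tray is pushed home while the lever is still up (value of joint press_tray above 0.046 m and value of joint press_lever below 0.03 rad), for 0.2 s.
2. the fingers press the lever fully down, the tray still home (value of joint press_tray above 0.046 m and value of joint press_lever above 0.145 rad and contact force between the fingers and press_lever above 2 N), for 0.3 s.
At the end, for the whole second after the job is handed in: The tray is home (joint over 0.046 m of 0.050) and the fingers are still pressing the lever (more than 2 N) at or close to its lower stop (joint over 0.145 rad of 0.17), at rest (all of step 2 and velocity of joint press_lever below 0.05 rad/s); the arm keeps its last pose, push and grip.
It fails at once if the robot touches the guard (more than 0.5 N) (contact force between any of the fingers, the arm and guard above 0.5 N).
It fails at once if the lever is pressed before the tray is home (value of joint press_lever above 0.04 rad and value of joint press_tray below 0.044 m).
It fails at once if a thing standing around the press is moved by more than 15 mm, lifted or carried (distance of any of cassette, mould, forceps, petri, bottle, dropper, glass_beaker from where it was at the start of the episode above 0.015 m).
It also fails if it takes over 37 s, if anything falls off the work surface, if the arm or the gripper's body presses on something with over 40 N, if the wrist force passes 120 N, or if a joint passes its speed limit or range.

## Robot

A 7-joint arm with a two-finger parallel gripper is mounted at the origin on a cart in front of the work surface, level with it; the furniture and walls round the work are solid. World frame = base frame: x ahead of the robot, y to its left, z up, the work surface at z = 0. Lengths are in m, angles in rad, forces in N, time in s.
With the tool pointing down it reaches from about 0.425 to 0.925 m from the base axis. Payload 6.8 kg.
Tool frame: the origin (TCP) lies at the very end of the fingers, on their centre line; the grasp point (between the pads) lies bot.grip_point_offset behind it (bot.grip_point_offset is the distance from the TCP to the grasp point, in m); z points along the fingers, y is the line along which they close (so a half turn about z gives the same grasp; the last joint's range is limited). The gripper opens to 85 mm and grips with 20 to 120 N. Pads are 22 mm wide; open, the fingers measure 114 mm over their backs; the gripper's body (76 mm by 85 mm) begins 54 mm behind the grasp point. The pads swing forward as they close: fully open they stand 13 mm farther back than shut.
Start: joints at [1.092, 0.477, 0.022, 1.555, -0.011, 1.109, -0.083], TCP at [0.245, -0.629, 0.207] pointing down, gripper open.
Joint ranges: [-2.96, 2.96], [-0.34, 2.1], [-1.41, 1.46], [0.24, 2.44], [-1.37, 4.51], [0.17, 1.92], [-2.96, 2.96]. Speed limits (rad/s): [2.39, 2.39, 3.14, 3.14, 3.14, 3.14, 3.14].

## Interface

Orientations are given as a unit quaternion [w, x, y, z].
In Python, from station import bot, imaging gives the robot as it stands. The module is installed in compiled form; this text tells all that it offers.
- The arm moves only by the tool carry_out, never from a script. Its argument "targets" is one flat list of numbers, 5 for each row, row after row: the closure in counts, from 0 (fully open) to 255 (shut), then the shift along the world's x, y, z in mm, then the turn about the world's z in degrees. A call has 1 to 20 rows; each row shifts and turns the commanded pose from where the row before left it; what a row does not reach is not made up. A row lasts 1/10 s, in which the tool goes at most 50 mm and 8.59 degrees, less where a joint would pass 70% of its speed; a pose out of reach is approached as far as the arm can. A call is refused whole if a number of a shift passes 50 or a number of a turn 8.59, either way. A call with a gripper value outside its range is refused whole. The fingers move at their own pace and stop on an object; "newtons" is the grip in N (left out, the last holds). Time passes only in rows, so rows that do not move let the fingers close. It gives the time, the measured TCP pose, the force, the opening and the grip force at its end, in the units of the state.
- bot.get_obs(): the state, without advancing time (a new reading comes with each control period).
- imaging.read_camera(name): name is "scene" or "top"; returns a dict with "frame" (480x640x3 uint8, red, green, blue), "fov_y" (degrees; the focal length in pixels is half the picture's height over the tangent of half this angle, whatever the lens; pixels are square), "cx", "cy" (the principal point, pixels), "pose" (4x4, takes a point from camera to world coordinates). Camera axes: x right, y up, looking along -z (the intrinsics and any distortion apply to the point x, -y, -z); pixel columns grow to the right and rows downward; lengths in m; the calibration is good to about 2 mm. A picture is of the moment at which its call begins. There is no depth.
- bot.hand_in(): hands the job in; it is judged then, once.
The state is a dict: "t": time; "q": joint angles; "joint_vel": joint speeds; "joint_torque": joint torques, N m; "eef_pos": TCP position; "tool_rot": TCP orientation; "contact_force": force on the tool from outside, world axes, zero at the start; "torque": the same for the moment, N m; "gripper_width": opening from 0.0 (shut) to 1.0 (fully open); "grasp_force": force on a finger pad.
Only numpy, scipy, OpenCV 4.12 (cv2) and the standard library are available. Lean on these libraries where they do the work, as an engineer would, in place of code of your own. Each camera call takes 0.05 s, during which the arm holds its last target. There are 200 camera calls.

## Working session

There is one attempt and no reset: what is moved stays moved. The work goes in short steps, Python scripts to look and compute and a tool call to move; the robot and the scene stay as the last step left them, time stands still between calls to the robot, and variables do not carry over. Pictures are saved under pics/ and viewed, at most 10 in all, crops included, and the job is handed in when it is done.

Besides the shell and the picture viewer there is one more tool, called as a command line: name --argument value ..., lists and objects as JSON in quotes. carry_out: Moves the arm, as the interface text tells. Its arguments: {"type":"object","properties":{"targets":{"type":"array","items":{"type":"number"}},"newtons":{"type":"number"}},"required":["targets"]}

```bash
mkdir -p pics; cat > h.py <<'E'
import numpy as np, cv2, json
from station import bot, imaging
def snap(n,tag):
    c=imaging.read_camera(n); cv2.imwrite(f'pics/{tag}.png',c['frame'][:,:,::-1]); 
    d={k:(np.array(c[k]).tolist()) for k in c if k!='frame'}; json.dump(d,open(f'pics/{tag}.json','w')); return c
def K(d): f=240/np.tan(np.radians(d['fov_y'])/2); return f
def ray(tag,u,v):
    d=json.load(open(f'pics/{tag}.json')); f=K(d); P=np.array(d['pose'])
    r=P[:3,:3]@np.array([(u-d['cx'])/f,-(v-d['cy'])/f,-1]); return P[:3,3],r/np.linalg.norm(r)
def atz(tag,u,v,z):
    o,r=ray(tag,u,v); return o+r*(z-o[2])/r[2]
def tri(t1,p1,t2,p2):
    o1,r1=ray(t1,*p1);o2,r2=ray(t2,*p2)
    s=np.linalg.lstsq(np.c_[r1,-r2],o2-o1,rcond=None)[0]
    a=o1+r1*s[0];b=o2+r2*s[1]; return (a+b)/2,np.linalg.norm(a-b)
def proj(tag,X):
    d=json.load(open(f'pics/{tag}.json')); f=K(d); P=np.array(d['pose'])
    x=P[:3,:3].T@(np.array(X)-P[:3,3]); return d['cx']+f*x[0]/-x[2], d['cy']-f*x[1]/-x[2]
E
python3 - <<'E'
from h import *
for n in('scene','top'):
    c=snap(n,n+'0'); print({k:c[k] for k in c if k!='frame'})
print(bot.get_obs(),bot.grip_point_offset)
E
```

```text
{'fov_y': 52.14259847063433, 'cx': 314.4383915449477, 'cy': 234.11643313408803, 'pose': array([[-0.7564728 ,  0.38542499, -0.52839047, -0.11619207],
       [-0.65389825, -0.42979748,  0.62264854,  0.63039883],
       [ 0.01288342,  0.81653028,  0.57715883,  0.7686713 ],
       [ 0.        ,  0.        ,  0.        ,  1.        ]])}
{'fov_y': 45.092079686487786, 'cx': 320.25747562497395, 'cy': 237.94353096495058, 'pose': array([[ 2.96332321e-02,  9.87632891e-01, -1.53958252e-01,
         3.30334989e-01],
       [-9.99560838e-01,  2.92870797e-02, -4.51638697e-03,
        -1.27689986e-01],
       [ 4.84552672e-05,  1.54024474e-01,  9.88067032e-01,
         1.42783267e+00],
       [ 0.00000000e+00,  0.00000000e+00,  0.00000000e+00,
         1.00000000e+00]])}
{'t': 0.1, 'q': array([ 1.09188786,  0.47771649,  0.02236719,  1.55634357, -0.01151171,
        1.109274  , -0.08310638]), 'joint_vel': array([-3.57977913e-04, -2.93343390e-03, -4.01857004e-05, -1.11324712e-03,
        4.07987738e-04,  3.87346182e-04, -1.28847167e-03]), 'joint_torque': array([ 4.43091631e-03, -5.97758961e+01,  1.61412634e+00, -2.81954920e+01,
        1.29177675e-02,  4.98269001e-03,  7.56016902e-05]), 'eef_pos': array([ 0.24437323, -0.62861053,  0.20652787]), 'tool_rot': array([-7.79695515e-04,  9.82862718e-01,  1.84337264e-01, -2.06089716e-04]), 'contact_force': array([-0.55973833, -0.46570944, -0.95429247]), 'torque': array([ 0.02849153, -0.01902815, -0.02572835]), 'grasp_force': 0.0, 'gripper_width': 1.0017213528254127} 0.0187
```

View pics/scene0.png

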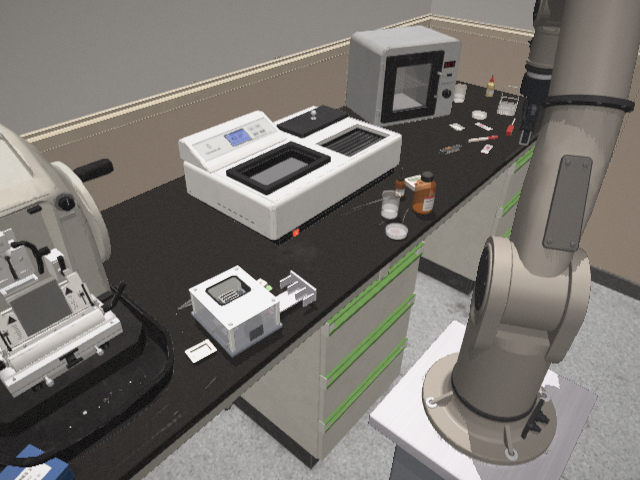

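View pics/top0.png

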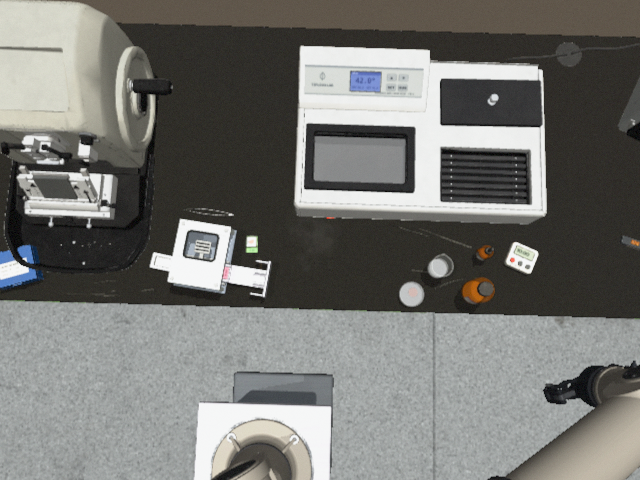

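The scene view shows the press at about (235,310), with its tray pulled out to the right at about (298,290). In the top view the press is at about (203,255) and the push plate at about (267,278). I'll enlarge both.

```bash
python3 - <<'E'
import cv2
a=cv2.imread('pics/top0.png')[200:310,140:290]; cv2.imwrite('pics/c_top.png',cv2.resize(a,None,fx=5,fy=5,interpolation=cv2.INTER_CUBIC))
a=cv2.imread('pics/scene0.png')[255:365,175:325]; cv2.imwrite('pics/c_scene.png',cv2.resize(a,None,fx=5,fy=5,interpolation=cv2.INTER_CUBIC))
E
```

```text
(no output)
```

View pics/c_top.png

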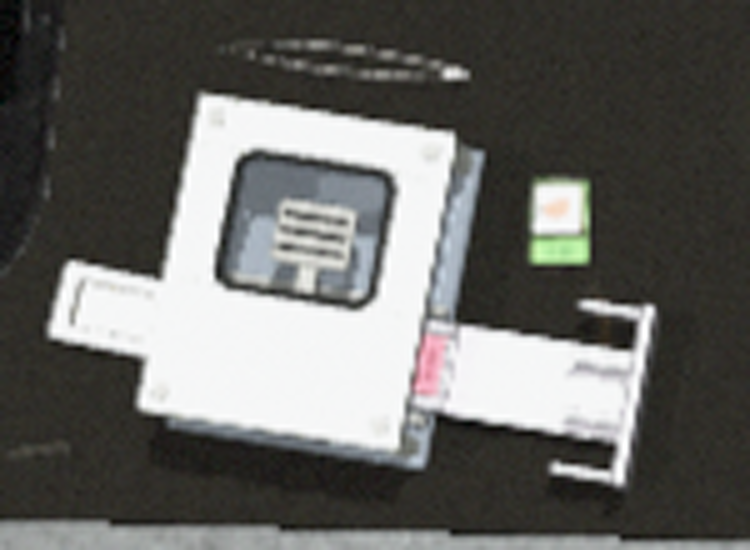

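View pics/c_scene.png

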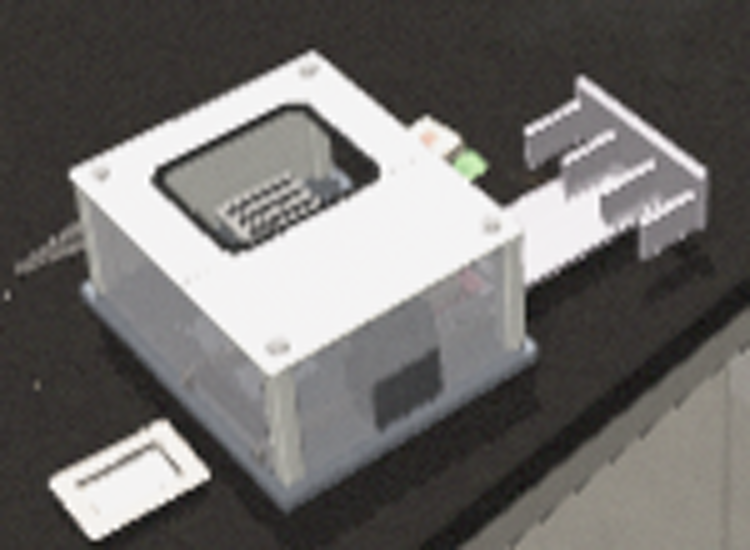

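The top crop shows the roof corners at (200,93), (455,130), (408,453) and (138,410). The window runs from about (228,150) to (385,300), and the plate's upper edge runs from (655,308) to (625,487). In the scene crop the same roof corners are at (72,175), (312,50), (523,235) and (280,375), and the plate edge runs from (580,75) to (707,170).

```bash
cat > fit.py <<'E'
from h import *
from scipy.optimize import least_squares
T=lambda p:((p[0]+.5)/5-.5+140,(p[1]+.5)/5-.5+200)
S=lambda p:((p[0]+.5)/5-.5+175,(p[1]+.5)/5-.5+255)
names=['RL','RR','FR','FL']
M=[(.076,.062),(.076,-.062),(-.076,-.062),(-.076,.062)]
t=[(200,93),(455,130),(408,453),(138,410)]; s=[(72,175),(312,50),(523,235),(280,375)]
for n,a,b in zip(names,t,s): X,g=tri('top0',T(a),'scene0',S(b)); print(n,X.round(4),round(g,4))
for n,a,b in [('plate rear',(655,308),(580,75)),('plate front',(625,487),(707,170))]:
    X,g=tri('top0',T(a),'scene0',S(b)); print(n,X.round(4),round(g,4))
def w(p,x,y,z): c,q=np.cos(p[2]),np.sin(p[2]); return [p[0]+c*x-q*y,p[1]+q*x+c*y,z+(p[3] if len(p)>3 else 0)]
def res(p,views=('top0','scene0')):
    r=[]
    for m,a,b in zip(M,t,s):
        X=w(p,*m,.078)
        if 'top0' in views:r+=list(np.subtract(proj('top0',X),T(a)))
        if 'scene0' in views:r+=list(np.subtract(proj('scene0',X),S(b)))
    return r
for v in (('top0','scene0'),('top0',),('scene0',)):
    o=least_squares(res,[.45,.1,-.1],args=(v,)); print(v,o.x.round(4),np.abs(o.fun).max().round(2))
o=least_squares(res,[.45,.1,-.1,0]); print('with z',o.x.round(4),o.fun.round(1))
p=least_squares(res,[.45,.1,-.1]).x
print('window',w(p,.02,0,.08),'plate home',w(p,-.03,-.121,.033),'out',w(p,-.03,-.171,.033))
for n,c in [('w',(240,152)),('w',(393,171)),('w',(378,303)),('w',(217,284))]:
    X=atz('top0',*T(c),.079); d=X[:2]-p[:2];cc,q=np.cos(p[2]),np.sin(p[2]);print('win press',(cc*d[0]+q*d[1]).round(4),(-q*d[0]+cc*d[1]).round(4))
for q_ in [(-.074,-.171,.047),(.014,-.171,.047)]: print('plate model',w(p,*q_))
E
python3 fit.py
```

```text
RL [0.5781 0.2137 0.0797] 0.0005
RR [0.5642 0.092  0.0808] 0.0018
FR [0.4138 0.1086 0.0736] 0.0073
FL [0.4268 0.2321 0.0805] 0.0002
plate rear [ 0.4873 -0.0024  0.0503] 0.0056
plate front [0.4015 0.0081 0.0499] 0.0054
('top0', 'scene0') [ 0.4962  0.1616 -0.1174] 1.72
('top0',) [ 0.4949  0.161  -0.1127] 0.98
('scene0',) [ 0.4975  0.1617 -0.1216] 1.27
with z [ 0.4959  0.1617 -0.1174  0.0006] [-0.2 -0.2 -0.3  0.5  0.2 -0.1  0.7  0.7 -1.5 -1.2  1.8 -1.3  0.2 -0.4
 -0.2  0.5]
window [np.float64(0.5160133715861949), np.float64(0.1592805204778707), 0.08] plate home [np.float64(0.452188775649145), np.float64(0.04496769987811333), 0.033] out [np.float64(0.44633399740284907), np.float64(-0.00468833270290045), 0.033]
win press 0.05 0.0373
win press 0.0517 -0.0359
win press -0.0112 -0.0398
win press -0.0135 0.0366
plate model [np.float64(0.40263668873155695), np.float64(0.0004638721538399726), 0.047]
plate model [np.float64(0.4900313060741412), np.float64(-0.009840537559640872), 0.047]
```

carry_out --targets '[255, 9, 28, 0, -1.4, 255, 10, 28, 0, -1.4, 255, 10, 28, 0, -1.4, 255, 10, 28, 0, -1.4, 255, 10, 28, 0, -1.4, 255, 10, 28, 0, -1.4, 255, 10, 28, 0, -1.4, 255, 10, 28, 0, -1.4, 255, 10, 28, 0, -1.4, 255, 10, 28, 0, -1.4, 255, 10, 28, 0, -1.4, 255, 10, 28, 0, -1.4, 255, 10, 28, 0, -1.4, 255, 10, 28, 0, -1.4, 255, 10, 28, 0, -1.4, 255, 10, 28, 0, -1.4, 255, 10, 28, 0, -1.4, 255, 10, 28, 0, -1.4, 255, 10, 28, 0, -1.4, 255, 7, 28, 0, -1.4]' --newtons 40

```text
t: 2.1
eef_pos: [0.4408, -0.0679, 0.2073]
tool_rot: [-0.0, 0.998, -0.059, -0.0]
contact_force: [1.3, 0.3, 0.2]
gripper_width: 0.002
grasp_force: 0.0
```

carry_out --targets '[255, 0, 0, -30, 0, 255, 0, 0, -30, 0, 255, 0, 0, -30, 0, 255, 0, 0, -30, 0, 255, 0, 0, -30, 0, 255, 0, 0, -20, 0, 255, 0, 0, -10, 0, 255, 0, 0, -3, 0, 255, 0, 0, 0, 0, 255, 0, 0, 0, 0]'

```text
t: 3.1
eef_pos: [0.4414, -0.0692, 0.0253]
tool_rot: [0.0, 0.998, -0.059, 0.001]
contact_force: [0.1, 0.6, 0.5]
gripper_width: -0.0
grasp_force: 0.0
```

```bash
python3 - <<'E'
from h import *
a=snap('top','top1')['frame'];b=snap('scene','scene1')['frame']
f=lambda i,x,y:cv2.resize(i[y:y+100,x:x+150,::-1],None,fx=4,fy=4,interpolation=cv2.INTER_CUBIC)
cv2.imwrite('pics/c1.png',np.vstack([f(a,160,210),f(b,190,250)])[:, :][:600] if 0 else cv2.resize(np.hstack([f(a,160,210),f(b,190,250)]),(800,267)))
o=bot.get_obs();print(o['eef_pos'],o['contact_force'])
E
```

```text
[ 0.44140424 -0.06925102  0.02530991] [-0.51841417 -0.48350139  0.13191255]
```

View pics/c1.png

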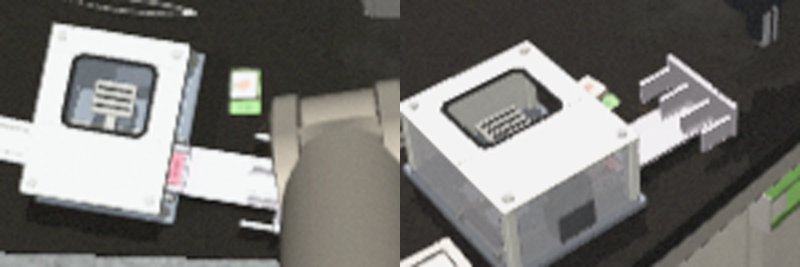

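The fingers are at the upper right of the scene crop, clear of the push plate and in line with it. I'll push along the press's +y.

carry_out --targets '[255, 1, 8, 0, 0, 255, 1, 8, 0, 0, 255, 1, 8, 0, 0, 255, 1, 8, 0, 0, 255, 1, 8, 0, 0, 255, 0.5, 5, 0, 0, 255, 0.5, 5, 0, 0, 255, 0.5, 5, 0, 0, 255, 0.5, 5, 0, 0, 255, 0.5, 5, 0, 0, 255, 0.5, 5, 0, 0, 255, 0.5, 5, 0, 0, 255, 0.5, 5, 0, 0, 255, 0.5, 5, 0, 0]'

```text
t: 4.6
eef_pos: [0.4501, 0.0163, 0.0244]
tool_rot: [0.0, 0.998, -0.059, 0.0]
contact_force: [0.8, 0.1, -0.3]
gripper_width: -0.001
grasp_force: 0.0
```

carry_out --targets '[255, 0.5, 4, 0, 0, 255, 0, 2, 0, 0, 255, 0, 0, 0, 0]'

```text
t: 4.9
eef_pos: [0.4506, 0.0222, 0.0244]
tool_rot: [-0.0, 0.998, -0.059, 0.0]
contact_force: [-0.0, 0.3, -0.8]
gripper_width: -0.002
grasp_force: 0.0
```

carry_out --targets '[255, 0.5, 3, 0, 0, 255, 0, 2, 0, 0]'

```text
t: 5.1
eef_pos: [0.4512, 0.0269, 0.0244]
tool_rot: [0.0, 0.998, -0.059, 0.0]
contact_force: [0.3, -0.7, -0.5]
gripper_width: -0.003
grasp_force: 0.0
```

carry_out --targets '[255, 0.5, 2, 0, 0, 255, 0, 2, 0, 0]'

```text
t: 5.3
eef_pos: [0.4517, 0.031, 0.0244]
tool_rot: [-0.0, 0.998, -0.059, 0.0]
contact_force: [-0.2, -0.6, 0.2]
gripper_width: -0.001
grasp_force: 0.0
```

```bash
python3 - <<'E'
from h import *
a=snap('top','top2')['frame'];b=snap('scene','scene2')['frame']
f=lambda i,x,y:cv2.resize(i[y:y+100,x:x+150,::-1],None,fx=4,fy=4,interpolation=cv2.INTER_CUBIC)
cv2.imwrite('pics/c2.png',cv2.resize(np.hstack([f(a,160,210),f(b,190,250)]),(800,267)))
o=bot.get_obs();print(o['eef_pos'],o['contact_force'])
E
```

```text
[0.45164483 0.03119268 0.02442098] [-0.62425041  0.24146078 -0.08724605]
```

View pics/c2.png

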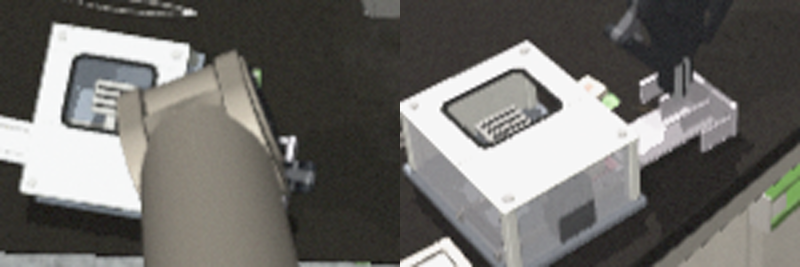

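The tray looks unmoved, with the plate still at about (705,100) and the fingers close to it, so I need a closer look.

```bash
python3 - <<'E'
from h import *
f=lambda t,x,y:cv2.resize(cv2.imread(f'pics/{t}.png')[y:y+70,x:x+66],None,fx=6,fy=6,interpolation=cv2.INTER_CUBIC)
cv2.imwrite('pics/c3.png',np.hstack([f('scene1',270,250),f('scene2',270,250)]))
print(proj('scene2',bot.get_obs()['eef_pos']), proj('scene1',[.4414,-.0692,.0253]))
E
```

```text
(np.float64(293.38758132894236), np.float64(292.52759607943904)) (np.float64(325.4761697489538), np.float64(272.7859853243651))
```

View pics/c3.png

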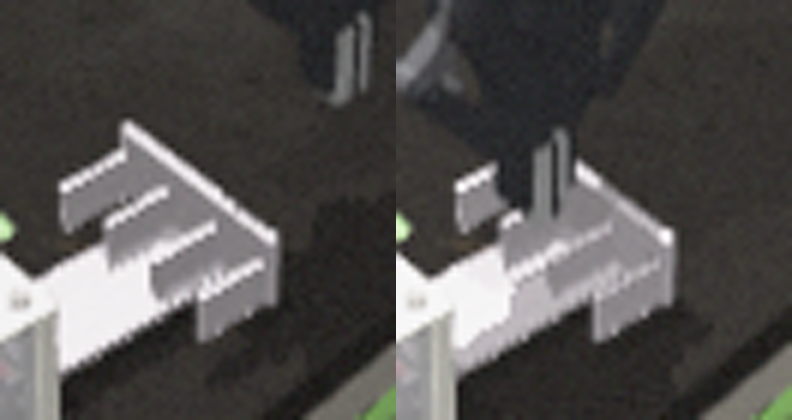

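```bash
python3 - <<'E'
from h import *
e=[.4516,.0312]
for z in (.0244,.04,.05,.06,.1,.15): print(z,[np.round(proj(t,e+[z]),1) for t in('scene2','top2')], np.round(proj('scene1',[.4414,-.0692,z]),1))
for t,uv in(('scene1',(326,267.5)),('scene2',(294.8,285.8))): print([atz(t,*uv,z).round(4) for z in(.025,.045,.06)])
print(bot.get_obs())
f=lambda t,x,y:cv2.resize(cv2.imread(f'pics/{t}.png')[y:y+60,x:x+66],None,fx=6,fy=6,interpolation=cv2.INTER_CUBIC)
cv2.imwrite('pics/c4.png',np.hstack([f('top1',235,245),f('top2',235,245)]))
E
```

```text
0.0244 [array([293.4, 292.5]), array([256.4, 275.7])] [325.5 273.1]
0.04 [array([293.3, 287.3]), array([255.7, 275.1])] [325.6 268. ]
0.05 [array([293.3, 283.9]), array([255.2, 274.7])] [325.7 264.6]
0.06 [array([293.2, 280.5]), array([254.8, 274.3])] [325.9 261.3]
0.1 [array([293. , 266.4]), array([252.8, 272.7])] [326.3 247.5]
0.15 [array([292.7, 247.8]), array([250.2, 270.6])] [326.9 229.4]
[array([ 0.4533, -0.0855,  0.025 ]), array([ 0.438 , -0.0662,  0.045 ]), array([ 0.4265, -0.0518,  0.06  ])]
[array([0.4643, 0.0128, 0.025 ]), array([0.4487, 0.0294, 0.045 ]), array([0.437 , 0.0419, 0.06  ])]
{'t': 5.4, 'q': array([ 0.02236885,  0.41732483, -0.27131745,  2.20095902,  0.21033422,
        0.54667505, -2.09531829]), 'joint_vel': array([ 0.00615221, -0.00018644,  0.00459054,  0.00368953,  0.00296196,
        0.00015152,  0.00528889]), 'joint_torque': array([-5.03112527e-02, -4.33674395e+01, -1.67612325e+00, -1.59914768e+01,
        5.28103730e-03,  7.10575405e-04, -4.69725905e-02]), 'eef_pos': array([0.45164483, 0.03119268, 0.02442098]), 'tool_rot': array([-5.82493133e-05,  9.98275168e-01, -5.87084675e-02,  4.23814620e-05]), 'contact_force': array([-0.62425041,  0.24146078, -0.08724605]), 'torque': array([ 0.03229211, -0.04246686,  0.00783383]), 'grasp_force': 0.0, 'gripper_width': -0.0009691720375717232}
```

View pics/c4.png

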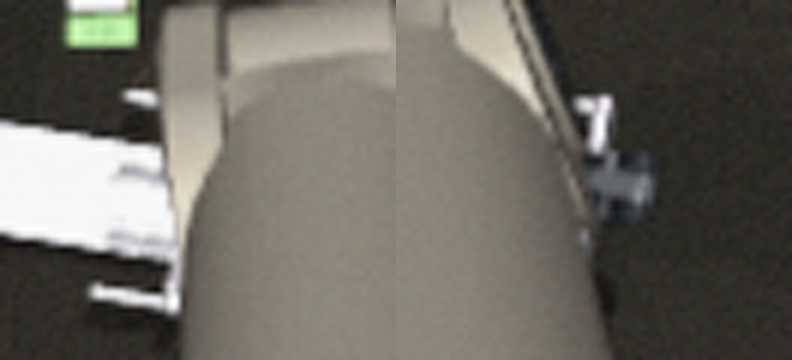

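The plate is still at its old place. The visible finger ends stand at z of about 0.043, higher than the reported TCP, so the fingers passed over the plate's edge without touching it. I'll lift, go back outside, and find the true tip height by touching the worktop.

carry_out --targets '[255, 0, 0, 20, 0, 255, 0, 0, 20, 0, 255, -2, -20, 0, 0, 255, -2, -20, 0, 0, 255, -2, -20, 0, 0, 255, -2, -20, 0, 0, 255, -2, -18, 0, 0, 255, 0, 0, -20, 0, 255, 0, 0, -20, 0, 255, 0, 0, -3, 0, 255, 0, 0, -3, 0, 255, 0, 0, -3, 0, 255, 0, 0, 0, 0]'

```text
t: 6.7
eef_pos: [0.442, -0.067, 0.0157]
tool_rot: [0.0, 0.998, -0.059, 0.0]
contact_force: [-0.3, 0.0, 0.3]
gripper_width: -0.001
grasp_force: 0.0
```

carry_out --targets '[255, 0, 0, -2, 0, 255, 0, 0, -2, 0, 255, 0, 0, -1, 0, 255, 0, 0, 0, 0]'

```text
t: 7.1
eef_pos: [0.4415, -0.0671, 0.0103]
tool_rot: [0.0, 0.998, -0.059, -0.0]
contact_force: [0.1, 0.0, -1.0]
gripper_width: -0.002
grasp_force: 0.0
```

carry_out --targets '[255, 0, 0, -2, 0, 255, 0, 0, -2, 0, 255, 0, 0, -2, 0, 255, 0, 0, 0, 0]'

```text
t: 7.5
eef_pos: [0.4414, -0.0671, 0.0041]
tool_rot: [0.0, 0.998, -0.059, -0.0]
contact_force: [-0.6, 0.7, 0.0]
gripper_width: 0.002
grasp_force: 0.0
```

carry_out --targets '[255, 0, 0, -1, 0, 255, 0, 0, -1, 0, 255, 0, 0, -1, 0, 255, 0, 0, 0, 0]'

```text
t: 7.9
eef_pos: [0.4415, -0.0671, 0.0013]
tool_rot: [0.0, 0.998, -0.059, -0.0]
contact_force: [0.2, -0.5, -0.4]
gripper_width: -0.0
grasp_force: 0.0
```

carry_out --targets '[255, 0, 0, -1, 0, 255, 0, 0, -1, 0, 255, 0, 0, -1, 0, 255, 0, 0, 0, 0]'

```text
t: 8.3
eef_pos: [0.4415, -0.0671, -0.0017]
tool_rot: [0.0, 0.998, -0.059, -0.0]
contact_force: [1.1, 0.2, -0.5]
gripper_width: -0.0
grasp_force: 0.0
```

The reported TCP is below the worktop and nothing has touched, so the true tips are higher than reported. I'll keep feeling downwards.

carry_out --targets '[255, 0, 0, -2, 0, 255, 0, 0, -2, 0, 255, 0, 0, -2, 0, 255, 0, 0, 0, 0]'

```text
t: 8.7
eef_pos: [0.4414, -0.0671, -0.0079]
tool_rot: [0.0, 0.998, -0.059, -0.0]
contact_force: [-0.4, 0.3, -0.5]
gripper_width: -0.002
grasp_force: 0.0
```

carry_out --targets '[255, 0, 0, -2, 0, 255, 0, 0, -2, 0, 255, 0, 0, 0, 0]'

```text
t: 9.0
eef_pos: [0.4414, -0.0671, -0.0118]
tool_rot: [0.0, 0.998, -0.059, -0.0]
contact_force: [0.1, -1.1, 1.0]
gripper_width: -0.003
grasp_force: 0.0
```

carry_out --targets '[255, 0, 0, -1, 0, 255, 0, 0, -1, 0, 255, 0, 0, 0, 0]'

```text
t: 9.3
eef_pos: [0.4415, -0.0671, -0.0137]
tool_rot: [0.0, 0.998, -0.059, -0.0]
contact_force: [0.0, 0.3, 0.6]
gripper_width: -0.003
grasp_force: 0.0
```

carry_out --targets '[255, 0, 0, -1, 0, 255, 0, 0, -1, 0, 255, 0, 0, -1, 0, 255, 0, 0, 0, 0]'

```text
t: 9.7
eef_pos: [0.4415, -0.0671, -0.0167]
tool_rot: [0.0, 0.998, -0.059, -0.0]
contact_force: [-0.0, -0.5, 0.1]
gripper_width: -0.001
grasp_force: 0.0
```

carry_out --targets '[255, 0, 0, -1, 0, 255, 0, 0, -1, 0, 255, 0, 0, 0, 0]'

```text
t: 10.0
eef_pos: [0.4415, -0.0671, -0.0187]
tool_rot: [0.0, 0.998, -0.059, -0.0]
contact_force: [-0.2, -0.2, 0.7]
gripper_width: -0.001
grasp_force: 0.0
```

```bash
python3 - <<'E'
from h import *
b=snap('scene','scene3')['frame']
x,y=270,215
cv2.imwrite('pics/c5.png',cv2.convertScaleAbs(cv2.resize(b[y:y+75,x:x+100,::-1],None,fx=8,fy=8,interpolation=cv2.INTER_CUBIC),alpha=1.8,beta=10))
o=bot.get_obs();print(o['t'],o['eef_pos'],o['contact_force'])
for z in(-.019,0,.005,.01): print(z,(np.array(proj('scene3',[*o['eef_pos'][:2],z]))-[x,y])*8)
E
```

```text
10.05 [ 0.44156527 -0.06710435 -0.01865538] [ 0.64332079 -0.10395731  0.43990679]
-0.019 [435.14278132 578.62392803]
0 [436.70663517 530.68848378]
0.005 [437.12304889 517.92451806]
0.01 [437.54152226 505.09741995]
```

View pics/c5.png

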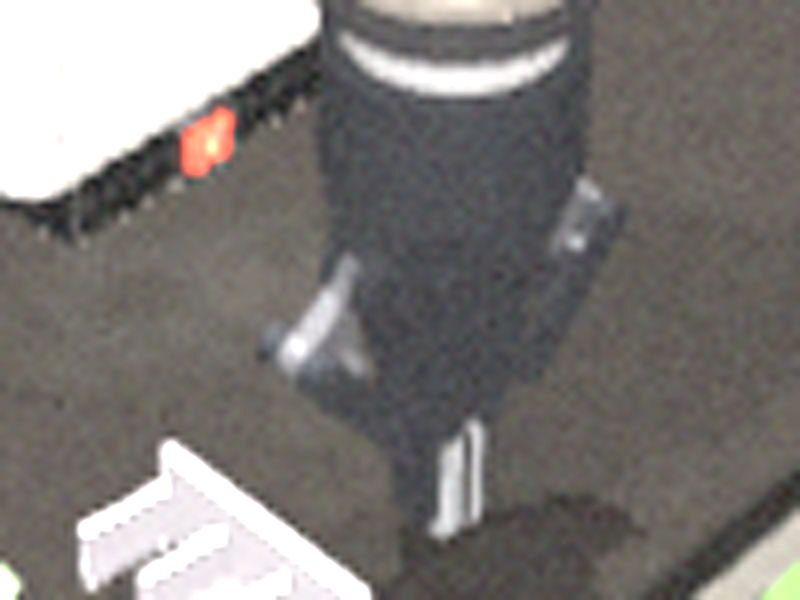

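The fingertips, at about (440,535) in the crop, stand at about worktop level, against a predicted z=0 at (437,531). The real tips are therefore about 20 mm above the reported TCP, while x and y agree. I'll raise the tool a little and push at this height.

carry_out --targets '[255, 0, 0, 4, 0, 255, 1, 9, 0, 0, 255, 1, 9, 0, 0, 255, 1, 9, 0, 0, 255, 1, 9, 0, 0, 255, 0.5, 5, 0, 0, 255, 0.5, 5, 0, 0, 255, 0.5, 5, 0, 0, 255, 0.5, 5, 0, 0]'

```text
t: 10.95
eef_pos: [0.4476, -0.0111, -0.0146]
tool_rot: [0.0, 0.998, -0.059, -0.0]
contact_force: [0.8, -2.6, 1.8]
gripper_width: -0.001
grasp_force: 2.0
```

carry_out --targets '[255, 0.5, 5, 0, 0, 255, 0.5, 5, 0, 0, 255, 0.5, 5, 0, 0, 255, 0.5, 5, 0, 0, 255, 0.5, 5, 0, 0]'

```text
t: 11.45
eef_pos: [0.4506, 0.0142, -0.0145]
tool_rot: [-0.0, 0.998, -0.059, 0.0]
contact_force: [2.4, -2.8, 1.0]
gripper_width: 0.001
grasp_force: 1.5
```

carry_out --targets '[255, 0.5, 4, 0, 0, 255, 0.5, 4, 0, 0, 255, 0.5, 3, 0, 0]'

```text
t: 11.75
eef_pos: [0.4519, 0.0253, -0.0145]
tool_rot: [-0.0, 0.998, -0.059, 0.0]
contact_force: [2.6, -2.1, 1.6]
gripper_width: -0.0
grasp_force: 1.6
```

carry_out --targets '[255, 0, 2, 0, 0, 255, 0, 2, 0, 0]'

```text
t: 11.95
eef_pos: [0.4518, 0.029, -0.0145]
tool_rot: [0.0, 0.998, -0.059, 0.0]
contact_force: [2.3, -2.0, 1.0]
gripper_width: -0.005
grasp_force: 1.8
```

carry_out --targets '[255, 0, 2, 0, 0, 255, 0, 1, 0, 0]'

```text
t: 12.15
eef_pos: [0.4517, 0.032, -0.0146]
tool_rot: [-0.0, 0.998, -0.059, 0.0]
contact_force: [2.9, -5.3, 2.7]
gripper_width: 0.001
grasp_force: 3.4
```

carry_out --targets '[255, 0, 1, 0, 0, 255, 0, 0, 0, 0]'

```text
t: 12.35
eef_pos: [0.4517, 0.0319, -0.0145]
tool_rot: [0.0, 0.998, -0.059, 0.0]
contact_force: [2.7, -4.6, 2.7]
gripper_width: 0.0
grasp_force: 3.1
```

carry_out --targets '[255, 0, 1, 0, 0, 255, 0, 0, 0, 0, 255, 0, 0, 0, 0]'

```text
t: 12.65
eef_pos: [0.4516, 0.0319, -0.0145]
tool_rot: [0.001, 0.998, -0.06, -0.0]
contact_force: [3.3, -7.4, 3.2]
gripper_width: 0.004
grasp_force: 4.5
```

The tray has met its stop: y holds at 0.032 while the force rises, and the prediction was 0.0305. Next I'll back off, lift, and move over the window.

carry_out --targets '[255, -1, -10, 0, 0, 255, -2, -18, 0, 0, 255, 0, 0, 30, 0, 255, 0, 0, 30, 0, 255, 0, 0, 30, 0, 255, 0, 0, 30, 0, 255, 0, 0, 30, 0, 255, 0, 0, 25, 0, 255, 11, 25, 0, 0, 255, 11, 25, 0, 0, 255, 11, 25, 0, 0, 255, 11, 25, 0, 0, 255, 11, 25, 0, 0, 255, 11, 25, 0, 0, 255, 0, 0, 0, 0, 255, 0, 0, 0, 0]'

```text
t: 14.25
eef_pos: [0.5134, 0.156, 0.1596]
tool_rot: [0.0, 0.998, -0.058, -0.001]
contact_force: [-0.3, -0.6, 1.5]
gripper_width: -0.004
grasp_force: 0.0
```

```bash
python3 - <<'E'
from h import *
b=snap('scene','scene4')['frame']
o=bot.get_obs();print(o['t'],o['eef_pos'],o['tool_rot'],o['contact_force'])
# did the tray move / guard seen: compare white pixels along plate; templates of plate in scene0
g0=cv2.imread('pics/scene0.png');t=g0[268:312,288:318]
g=b[:,:,::-1].copy();r=cv2.matchTemplate(g[230:360,230:340],t,cv2.TM_CCOEFF_NORMED);_,m,_,l=cv2.minMaxLoc(r);l=(l[0]+230,l[1]+230);print('plate',(288,268),'->',l,m)
d=np.array([.1171,.9931,0])*.05;X=np.array([.445,-.003,.035]);print('pred shift',np.subtract(proj('scene4',X+d),proj('scene4',X)))
E
```

```text
14.3 [0.51343412 0.15497974 0.15960544] [ 5.70980415e-04  9.98269299e-01 -5.87955685e-02 -1.07759128e-03] [-0.88037285 -0.41987076 -0.50605118]
plate (288, 268) -> (273, 277) 0.8462646007537842
pred shift [-16.88123647   9.86197428]
```

The plate has shifted by (-15,+9) px, which fits a tray that is home. I'll centre over the window, go down to just above it, and check with a last picture.

carry_out --targets '[255, 2.5, 4, -20, 0, 255, 0, 0, -20, 0, 255, 0, 0, -20, 0, 255, 0, 0, -20, 0, 255, 0, 0, 0, 0, 255, 0, 0, 0, 0]'

```text
t: 14.9
eef_pos: [0.5167, 0.1588, 0.0805]
tool_rot: [0.0, 0.998, -0.059, -0.0]
contact_force: [-1.3, 0.3, 0.8]
gripper_width: -0.004
grasp_force: 0.0
```

```bash
python3 - <<'E'
from h import *
b=snap('scene','scene5')['frame']
x,y=180,230
cv2.imwrite('pics/c6.png',cv2.resize(b[y:y+85,x:x+115,::-1],None,fx=6.9,fy=6.9,interpolation=cv2.INTER_CUBIC))
o=bot.get_obs();print(o['t'],o['eef_pos'],o['contact_force'])
e=o['eef_pos']
for off in(0,.02,.025):print(off,(np.array(proj('scene5',[e[0],e[1],e[2]+off]))-[x,y])*6.9)
print('win',(np.array(proj('scene5',[.516,.1593,.08]))-[x,y])*6.9,'pad',(np.array(proj('scene5',[.516,.1593,.06]))-[x,y])*6.9)
E
```

```text
14.95 [0.51737636 0.15929771 0.08119462] [ 0.10922051 -1.12026297  0.48205797]
0 [332.91709459 407.10687418]
0.02 [327.00328533 356.87581773]
0.025 [325.50372121 344.13873302]
win [336.27713566 412.09800203] pad [342.02201027 461.15643273]
```

View pics/c6.png

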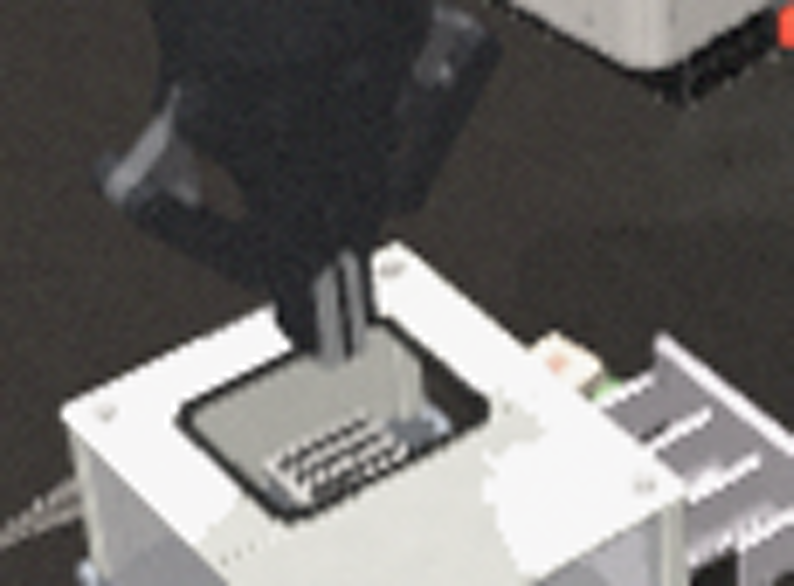

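The tips, at about (335,365), stand on the window's axis; the window's centre is at about (337,415) in the picture and was predicted at (336,412). I'll enter it straight down.

carry_out --targets '[255, 0, 0, -10, 0, 255, 0, 0, -10, 0, 255, 0, 0, -8, 0, 255, 0, 0, -6, 0, 255, 0, 0, -3, 0, 255, 0, 0, 0, 0]'

```text
t: 15.55
eef_pos: [0.5168, 0.1598, 0.0428]
tool_rot: [0.0, 0.998, -0.059, -0.0]
contact_force: [0.0, -0.0, 0.2]
gripper_width: -0.001
grasp_force: 0.0
```

carry_out --targets '[255, 0, 0, -3, 0, 255, 0, 0, -3, 0, 255, 0, 0, 0, 0]'

```text
t: 15.85
eef_pos: [0.517, 0.1598, 0.0371]
tool_rot: [0.0, 0.998, -0.059, -0.0]
contact_force: [0.2, 0.1, -0.5]
gripper_width: -0.004
grasp_force: 0.0
```

carry_out --targets '[255, 0, 0, -3, 0, 255, 0, 0, -3, 0, 255, 0, 0, 0, 0]'

```text
t: 16.15
eef_pos: [0.5177, 0.1599, 0.0316]
tool_rot: [-0.0, 0.998, -0.059, 0.0]
contact_force: [1.2, -0.7, 5.3]
gripper_width: 0.003
grasp_force: 2.3
```

carry_out --targets '[255, 0, 0, -3, 0, 255, 0, 0, -3, 0, 255, 0, 0, 0, 0]'

```text
t: 16.45
eef_pos: [0.5178, 0.1599, 0.0258]
tool_rot: [-0.0, 0.998, -0.059, 0.001]
contact_force: [-0.1, -1.5, 7.1]
gripper_width: 0.001
grasp_force: 3.5
```

carry_out --targets '[255, 0, 0, -3, 0, 255, 0, 0, 0, 0]'

```text
t: 16.65
eef_pos: [0.5177, 0.16, 0.0235]
tool_rot: [0.0, 0.998, -0.059, 0.001]
contact_force: [-1.6, -1.8, 12.7]
gripper_width: 0.003
grasp_force: 6.0
```

carry_out --targets '[255, 0, 0, -1, 0, 255, 0, 0, 0, 0, 255, 0, 0, 0, 0, 255, 0, 0, 0, 0, 255, 0, 0, 0, 0, 255, 0, 0, 0, 0]'

```text
t: 17.25
eef_pos: [0.5178, 0.16, 0.0232]
tool_rot: [0.0, 0.998, -0.059, 0.001]
contact_force: [-4.6, -3.1, 19.1]
gripper_width: -0.002
grasp_force: 9.3
```

```bash
python3 -c "
from station import bot
print(bot.hand_in())"
```

```text
the job is handed in; nothing more can be done
None
```

I pushed the tray home against its stop, pressed the lever down to its stop through the window, and handed the job in at about 17 s, still holding the lever with about 19 N; hand-in gave no verdict.

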